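# Swap the undersize key in a kit

### The arm

A 7-joint arm with a two-finger parallel gripper is mounted at the origin on a cart in front of the work surface, level with it; the furniture and walls round the work are solid. World frame = base frame: x ahead of the robot, y to its left, z up, the work surface at z = 0. Lengths are in m, angles in rad, forces in N, time in s.
With the tool pointing down it reaches from about 0.4 to 0.85 m from the base axis. Payload 10.4 kg.
Tool frame: the origin (TCP) lies midway between the tips of the shut fingers; the grasp point (between the pads) lies 19 mm behind it (manip.tcp_to_grasp is the distance from the TCP to the grasp point, in m); x points along the fingers, y is the direction in which the jaws open and shut, and the axes are right-handed (so a half turn about x gives the same grasp; the last joint's range is limited). The gripper opens to 85 mm and grips with 20 to 120 N. Pads are 22 mm wide; open, the fingers measure 114 mm over their backs; the gripper's body (76 mm by 85 mm) begins 54 mm behind the grasp point. The pads swing forward as they close: fully open they stand 13 mm farther back than shut.
Start: joints at [-1.159, 0.332, -0.065, 1.46, 0.022, 1.35, -0.088], TCP at [0.263, 0.567, 0.231] pointing down, gripper open.
Joint ranges: [-2.6, 2.6], [-0.5, 2.12], [-1.47, 1.34], [0.16, 2.42], [-1.27, 4.41], [0.06, 2.06], [-2.6, 2.6]. Speed limits (rad/s): [2.22, 2.22, 2.79, 2.79, 3.14, 3.14, 3.14].

### API

Orientations are given as a unit quaternion [x, y, z, w].
In Python, from workcell import monitor, viewer, manip gives the robot as it stands. The module is installed in compiled form; this text tells all that it offers.
- The arm moves only by the tool send_rows, never from a script. Its arguments are lists of equal length, an entry for each row: "grip": the closure in counts, from 0 (fully open) to 255 (shut); "offset": the shift along the tool's x, y, z in mm, a list of three; "twist": the turn about the tool's x in degrees. In form: {"grip": [grip, ...], "offset": [[tx, ty, tz], ...], "twist": [twist, ...]}. A call has exactly 5 rows; each row is the pose to reach, as a shift and turn from the pose commanded when the call began, along the tool's axes at that moment; what a row does not reach only later rows make up. A row lasts 1/12 s, in which the tool goes at most 41.7 mm and 7.16 degrees, less where a joint would pass 70% of its speed; a pose out of reach is approached as far as the arm can. A call with a gripper value outside its range is refused whole. The fingers move at their own pace and stop on an object; "newtons" is the grip in N (left out, the last holds). Time passes only in rows, so rows that repeat a pose let the fingers close, or fill a call up. It gives the time, the measured TCP pose, the force and the opening at its end, in the units of the state.
- monitor.get_obs(): the state, without advancing time (a new reading comes with each control period).
- viewer.camera(name): name is "scene" or "top" or "wrist"; returns (picture, depth): 480x640x3 uint8, blue, green, red; 480x640 float32, m along the optical axis (not along the pixel's ray), 0 where there is no reading.
- viewer.camera_model(name): a dict with "camera_matrix" (3x3 intrinsics, pixels), "R" (3x3) and "t" (3): a world point X has camera coordinates R X + t; the wrist camera has in their place "mount" (4x4, takes a point from camera to tool coordinates, whose origin is the TCP and whose axes are the tool frame's). Camera axes: x right, y down, z forward; pixel columns grow to the right and rows downward; lengths in m; the calibration is good to about 2 mm. A picture is of the moment at which its call begins: read the wrist's pose just before it. camera_model takes no time and is no camera call.
- manip.hand_in(): hands the job in, once; it reports no verdict.
Trained networks look in the newest picture that a camera, given by its name, has taken for a name from the list of things; names that differ only in an ending like _2 or _b are one class to them, and where a whole thing is asked for, a point or a joint stands for the part that bears it (a point fixed in the world has none). Each returns a list of dicts, best first, with "score" (0 to 1); they miss things now and then, are a little off and sometimes report something else, mostly with a low value. They report only what shows in the picture. A call takes as long as a camera call.
- viewer.recognise(target, camera): "box" ([left, top, width, height] in pixels, round what is visible of it).
- viewer.regions_of(target, camera): "region" (480x640 bool, what is visible of it) and "box" ([left, top, width, height] in pixels, round what is visible of it).
- viewer.spot_point(target, camera): "position" ([column, row] in pixels: a listed point, or the origin of a listed thing).
The state is a dict: "clock": time; "joint_pos": joint angles; "joint_velocities": joint speeds; "tau": joint torques, N m; "position": TCP position; "ee_rot": TCP orientation; "ft_force": force on the tool from outside, world axes, zero at the start; "torque": the same for the moment, N m; "grip_width": opening from 0.0 (shut) to 1.0 (fully open).
Only numpy, scipy, OpenCV 4.12 (cv2) and the standard library are available. Lean on these libraries where they do the work, as an engineer would, in place of code of your own. Each camera call takes 0.05 s, during which the arm holds its last target.

### The job

The three steel keys on the sloping kit rack should all be 22 mm wide, but one of them is a 17 mm key: find it and lay it in the red reject tray. In the bay it leaves, lay the full-length 22 mm spare from the stock board, flat on the panel like the others and slid fully down against the lip. The other two keys must end in the bays where they were, also home against the lip; leave the short spare, the brass blank and the oil bottle alone.

Things in the scene. Friction and masses are not known exactly. Their poses are not given: they have to be found in the camera images.
- kit_rack: Kit rack, fixed on the bench (place and yaw vary). Origin at the centre of its underside, x to its back, y left, z up. Grey foot 100 x 250 mm; a blue panel (110 mm up the slope, 236 mm wide) rises at 32 degrees from level towards the back, the middle of its face 42 mm above the bench. Three dark bays, 36 mm wide, 75 mm apart, are marked flush on the face, without walls.
- lip_mid (a point): Middle of the upslope face of the aluminium lip along the panel's lower edge; the lip is 6 mm thick and stands 8 mm above the panel's face, this point 4 mm above it. Axes as for the bays.
- led_bar_mid (a point): Centre of the rack's LED bar, fixed over the back of the panel: aluminium, 26 mm deep, 16 mm high, 286 mm wide, underside 138 mm above the bench, on two 10 mm posts 133 mm left and right of its centre. A gripper pointing straight down over a bay would hit it; one tilted square to the panel passes in front of it.
- bay_left (a point): Point on the sloping panel of the kit rack, 7 mm off its face: where the centre of a key comes when it lies home in the left bay (as seen by the robot), against the lip. x points up the slope, y to the left along the rack, z square off the face, towards the robot and up.
- bay_middle (a point): Point on the sloping panel of the kit rack, 7 mm off its face: where the centre of a key comes when it lies home in the middle bay (as seen by the robot), against the lip. x points up the slope, y to the left along the rack, z square off the face, towards the robot and up.
- bay_right (a point): Point on the sloping panel of the kit rack, 7 mm off its face: where the centre of a key comes when it lies home in the right bay (as seen by the robot), against the lip. x points up the slope, y to the left along the rack, z square off the face, towards the robot and up.
- key_a_mid (a point): Centre of one of the three steel keys on the rack: bar with round ends, 66 mm long (x axis, up the slope), 14 mm thick (z axis), 0.1 to 0.2 kg. Two are 22 mm wide (y axis), one 17 mm; find out which by a close look or by closing the gripper on its sides and reading the opening. Bays change. At the start its lower end is at the lip (within 1 mm); only friction and the lip hold it.
- key_b_mid (a point): Centre of one of the three steel keys on the rack: bar with round ends, 66 mm long (x axis, up the slope), 14 mm thick (z axis), 0.1 to 0.2 kg. Two are 22 mm wide (y axis), one 17 mm; find out which by a close look or by closing the gripper on its sides and reading the opening. Bays change. At the start its lower end is at the lip (within 1 mm); only friction and the lip hold it.
- key_c_mid (a point): Centre of one of the three steel keys on the rack: bar with round ends, 66 mm long (x axis, up the slope), 14 mm thick (z axis), 0.1 to 0.2 kg. Two are 22 mm wide (y axis), one 17 mm; find out which by a close look or by closing the gripper on its sides and reading the opening. Bays change. At the start its lower end is at the lip (within 1 mm); only friction and the lip hold it.
- stock_board: Wooden stock board, fixed, 90 x 110 x 10 mm, with a rim 6 mm high and 6 mm wide along its far edge; origin at the centre of its underside. The two spare keys lie flat on it, 56 mm apart in y; which is left changes.
- spare_long_mid (a point): Centre of the right spare on the stock board: a bright steel parallel key with round ends, 66 mm long (x axis), 22 mm wide (y), 14 mm thick (z), lying flat; 0.13 kg, give or take.
- spare_short_mid (a point): Centre of the other spare on the stock board: the same width and thickness but only 42 mm long; it is not wanted.
- reject_tray: Red open tray, fixed, 110 (x) x 100 (y) x 24 mm high, walls and floor 4 to 5 mm; origin at the centre of its underside.
- brass_blank: Rectangular brass blank, 32 (x) x 50 (y) x 10 mm, lying on the bench in front of the rack; origin at the centre of its underside; bystander.
- bottle: Blue oil bottle, 33 mm across, 70 mm high, standing farther back, behind the tray and the stock board; origin at the centre of its underside; bystander.

How it is judged:
By the outcome, as a careful person would: the job done as asked, in the order asked, and still so for the second after the job is handed in, with the robot touching nothing.
It also fails if it takes over 54 s, if anything falls off the work surface, if the arm or the gripper's body presses on something with over 40 N, if the wrist force passes 120 N, or if a joint passes its speed limit or range.

## Working session

There is one attempt and no reset: what is moved stays moved. The work goes in short steps, Python scripts to look and compute and a tool call to move; the robot and the scene stay as the last step left them, time stands still between calls to the robot, and variables do not carry over. Pictures are saved under pics/ and viewed, and the job is handed in when it is done.

Besides the shell and the picture viewer there is one more tool, called as a command line: name --pt "numbers of a row" for each row, then --argument value for the rest. send_rows: Moves the arm, as the interface text tells. Its arguments: {"type":"object","properties":{"grip":{"type":"array","items":{"type":"number"}},"offset":{"type":"array","items":{"type":"array","items":{"type":"number"}}},"twist":{"type":"array","items":{"type":"number"}},"newtons":{"type":"number"}},"required":["grip","offset","twist"]}

```bash
mkdir -p pics
cat > h.py <<'E'
import numpy as np, cv2
from workcell import monitor, viewer, manip
from scipy.spatial.transform import Rotation as Rn
def obs(): return monitor.get_obs()
def tool_T(o):
    T=np.eye(4);T[:3,:3]=Rn.from_quat(o['ee_rot']).as_matrix();T[:3,3]=o['position'];return T
def cam_T(name,o=None):
    m=viewer.camera_model(name)
    if 'mount' in m: return tool_T(o)@np.array(m['mount']),np.array(m['camera_matrix'])
    T=np.eye(4);T[:3,:3]=np.array(m['R']).T;T[:3,3]=-np.array(m['R']).T@np.array(m['t']);return T,np.array(m['camera_matrix'])
def grab(name,fn):
    o=obs();p,d=viewer.camera(name);T,K=cam_T(name,o)
    cv2.imwrite('pics/'+fn+'.png',p);np.savez('pics/'+fn+'.npz',p=p,d=d,T=T,K=K);return p,d,T,K
def load(fn):
    z=np.load('pics/'+fn+'.npz');return z['p'],z['d'],z['T'],z['K']
def unproj(uv,z,T,K):
    uv=np.atleast_2d(uv).astype(float);z=np.atleast_1d(z)
    c=np.c_[(uv[:,0]-K[0,2])/K[0,0]*z,(uv[:,1]-K[1,2])/K[1,1]*z,z];return c@T[:3,:3].T+T[:3,3]
def cloud(d,T,K):
    v,u=np.mgrid[0:d.shape[0],0:d.shape[1]];P=unproj(np.c_[u.ravel(),v.ravel()],d.ravel(),T,K).reshape(d.shape+(3,));P[d<=0]=np.nan;return P
def proj(X,T,K):
    c=(np.atleast_2d(X)-T[:3,3])@T[:3,:3];q=c@K.T;return q[:,:2]/q[:,2:]
E
python3 - <<'E'
from h import *
o=obs();print(o); print(tool_T(o)); print(manip.tcp_to_grasp)
for n in ['scene','top','wrist']:
    p,d,T,K=grab(n,n+'0');print(n,T.round(3).tolist(),K.tolist())
print(viewer.camera_model('wrist')['mount'])
E
```

```text
{'clock': 0.0, 'joint_pos': array([-1.15855061,  0.33287916, -0.06469491,  1.46095113,  0.02161833,
        1.34991915, -0.08850628]), 'joint_velocities': array([ 3.33762478e-05,  4.90112144e-04,  1.75920040e-03,  6.22792055e-04,
       -9.40590405e-04,  2.06127651e-04,  4.32518090e-04]), 'tau': array([-8.94226559e-04, -6.25421619e+01,  4.86067508e-02, -3.91611207e+01,
        1.62138767e-02,  9.56249511e-03, -1.39843090e-05]), 'position': array([0.2631453 , 0.56647734, 0.2305067 ]), 'ee_rot': array([ 0.15201773,  0.69054065, -0.15303792,  0.69037933]), 'ft_force': array([ 0.14642134, -0.63212558, -0.02169515]), 'torque': array([-0.02590164,  0.03297032, -0.02765976]), 'grip_width': 0.9981781703702185}
[[-5.33990996e-04  4.21257277e-01  9.06941024e-01  2.63145298e-01]
 [-1.35957688e-03  9.06940009e-01 -4.21257606e-01  5.66477339e-01]
 [-9.99998933e-01 -1.45800382e-03  8.84338559e-05  2.30506702e-01]
 [ 0.00000000e+00  0.00000000e+00  0.00000000e+00  1.00000000e+00]]
0.0187
scene [[-0.654, -0.321, 0.685, -0.375], [-0.756, 0.263, -0.599, 0.711], [0.012, -0.91, -0.414, 0.615], [0.0, 0.0
[... 153 characters left out ...]
232], [-0.993, -0.116, 0.019, -0.019], [0.005, -0.199, -0.98, 1.223], [0.0, 0.0, 0.0, 1.0]] [[457.6229432957512, 0.0, 318.1735896537698], [0.0, 457.6229432957512, 242.52287401779822], [0.0, 0.0, 1.0]]
wrist [[0.421, 0.866, 0.268, 0.195], [0.907, -0.402, -0.125, 0.598], [-0.0, 0.296, -0.955, 0.373], [0.0, 0.0, 0.0, 1.0]] [[356.6452465796008, 0.0, 324.87493217642566], [0.0, 356.6452465796008, 238.55727603812784], [0.0, 0.0, 1.0]]
[[-1.06593612e-03 -2.95787381e-01  9.55253207e-01 -1.42751714e-01]
 [ 9.99999411e-01 -1.20410734e-04  1.07858263e-03 -7.01883349e-04]
 [-2.04008390e-04  9.55253794e-01  2.95787335e-01 -7.50250418e-02]
 [ 0.00000000e+00  0.00000000e+00  0.00000000e+00  1.00000000e+00]]
```

View pics/scene0.png

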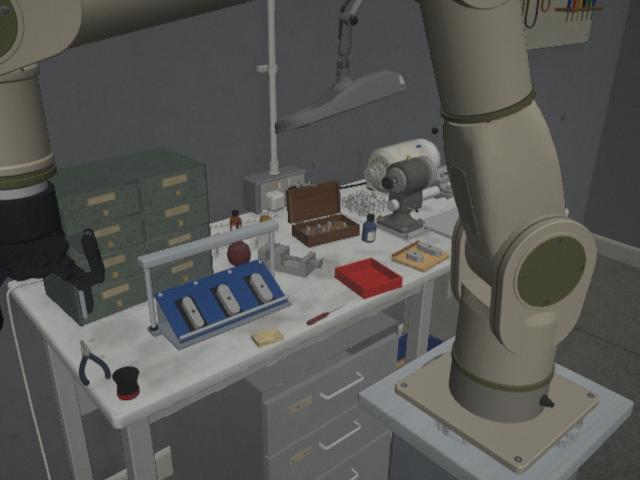

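View pics/top0.png

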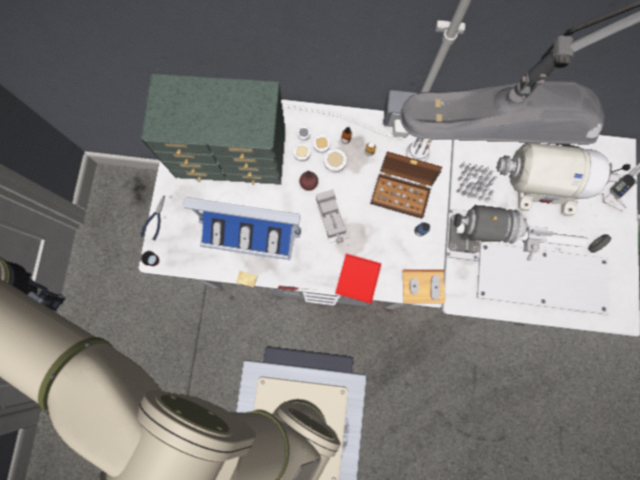

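View pics/wrist0.png

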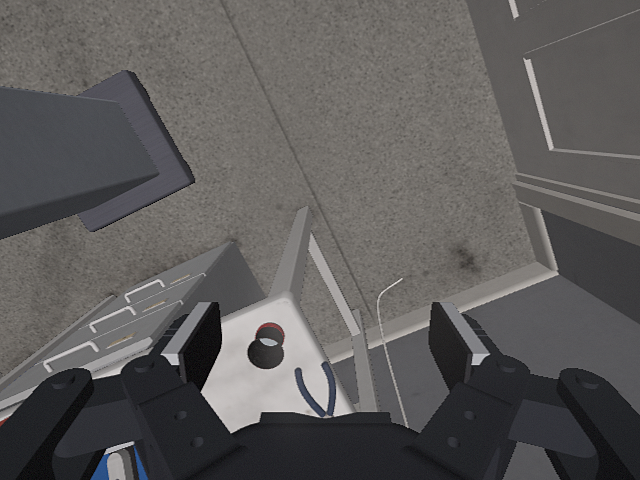

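Run:
```python
from h import *
names=['kit_rack','lip_mid','led_bar_mid','bay_left','bay_middle','bay_right','key_a_mid','stock_board','spare_long_mid','spare_short_mid','reject_tray','brass_blank','bottle']
for cam in ['scene','top']:
    p,d,T,K=load(cam+'0');C=cloud(d,T,K)
    for n in names:
        for r in viewer.spot_point(n,cam)[:3]:
            u,v=map(int,np.round(r['position']))
            print(cam,n,round(r['score'],2),(u,v),C[v,u].round(3))
```

```text
scene kit_rack 0.63 (225, 314) [0.45  0.213 0.022]
scene kit_rack 0.17 (258, 287) [0.459 0.13  0.046]
scene led_bar_mid 0.7 (370, 240) [ 0.535 -0.263  0.005]
scene led_bar_mid 0.57 (212, 241) [0.498 0.203 0.153]
scene bay_left 0.68 (194, 312) [0.462 0.271 0.043]
scene bay_left 0.49 (258, 285) [0.462 0.127 0.048]
scene bay_left 0.32 (370, 242) [ 0.534 -0.262  0.   ]
scene bay_middle 0.6 (226, 302) [0.455 0.206 0.043]
scene bay_middle 0.46 (191, 309) [0.468 0.273 0.048]
scene bay_right 0.73 (261, 288) [0.455 0.125 0.044]
scene bay_right 0.5 (366, 283) [ 0.394 -0.107 -0.001]
scene key_a_mid 0.64 (229, 301) [0.457 0.199 0.042]
scene stock_board 0.59 (422, 255) [ 0.374 -0.265  0.025]
scene spare_long_mid 0.63 (431, 253) [ 0.383 -0.309  0.013]
scene spare_short_mid 0.62 (416, 251) [ 0.416 -0.295  0.01 ]
scene spare_short_mid 0.58 (237, 316) [0.43  0.2   0.022]
scene spare_short_mid 0.24 (428, 252) [ 0.391 -0.309  0.012]
scene reject_tray 0.69 (368, 282) [ 0.39  -0.109  0.003]
scene brass_blank 0.61 (266, 340) [0.348 0.194 0.009]
scene bottle 0.63 (369, 239) [ 0.534 -0.258  0.01 ]
top kit_r
[... 176 characters left out ...]
 0.19  0.155]
top bay_left 0.71 (219, 230) [0.471 0.264 0.059]
top bay_middle 0.65 (244, 238) [0.459 0.197 0.052]
top bay_right 0.94 (271, 241) [0.459 0.126 0.05 ]
top bay_right 0.44 (423, 231) [ 0.534 -0.268  0.047]
top key_a_mid 0.67 (247, 238) [0.46 0.19 0.05]
top stock_board 0.59 (422, 287) [ 0.391 -0.284  0.009]
top spare_long_mid 0.46 (436, 286) [ 0.396 -0.317  0.027]
top spare_short_mid 0.68 (416, 288) [ 0.384 -0.265  0.028]
top spare_short_mid 0.63 (421, 230) [ 0.536 -0.262  0.049]
top reject_tray 0.69 (355, 279) [ 0.392 -0.106  0.001]
top brass_blank 0.71 (247, 280) [0.355 0.18  0.01 ]
top brass_blank 0.46 (217, 232) [0.465 0.269 0.056]
top bottle 0.31 (244, 248) [0.435 0.196 0.037]
```

Run:
```python
from h import *
for cam in ['scene','top']:
    p,d,T,K=load(cam+'0');C=cloud(d,T,K)
    hsv=cv2.cvtColor(p,cv2.COLOR_BGR2HSV)
    m=(hsv[...,0]>100)&(hsv[...,0]<125)&(hsv[...,1]>140)&(abs(C[...,0]-.46)<.1)&(abs(C[...,1]-.2)<.15)&(C[...,2]>0.005)
    P=C[m];c=np.median(P,0);
    for i in range(5):
        A=np.c_[P[:,:2],np.ones(len(P))];w=np.linalg.lstsq(A,P[:,2],rcond=None)[0];r=P[:,2]-A@w;P=P[abs(r)<max(.003,2*r.std())] 
    n=np.array([-w[0],-w[1],1]);n/=np.linalg.norm(n)
    print(cam,len(P),'tilt',np.degrees(np.arccos(n[2])),'az up-slope',np.degrees(np.arctan2(-n[1],-n[0])),'resid',r.std(),P.min(0),P.max(0))
    a=np.arctan2(-n[1],-n[0]);R=np.array([[np.cos(a),-np.sin(a)],[np.sin(a),np.cos(a)]])
    q=P[:,:2]@R; print(np.percentile(q,[0.5,2,50,98,99.5],axis=0))
    # LED bar points
    m=(C[...,2]>.13)&(C[...,2]<.17)&(abs(C[...,0]-.5)<.08)&(abs(C[...,1]-.2)<.2)
    B=C[m]; hst=np.percentile(B[:,2],[5,50,90,95]);Bt=B[B[:,2]>.149];rc=cv2.minAreaRect((Bt[:,:2]*1000).astype(np.float32));print('bar',len(B),hst,rc)
    # tray
    m=((hsv[...,0]<8)|(hsv[...,0]>172))&(hsv[...,1]>170)&(abs(C[...,0]-.39)<.1)&(abs(C[...,1]+.11)<.1)
    Q=C[m];rc=cv2.minAreaRect((Q[:,:2]*1000).astype(np.float32));print('tray',len(Q),rc,np.percentile(Q[:,2],[1,50,99]))
    # board
    m=(abs(C[...,0]-.39)<.08)&(abs(C[...,1]+.29)<.08)&(C[...,2]>.005)&(C[...,2]<.04)
    Q=C[m];rc=cv2.minAreaRect((Q[:,:2]*1000).astype(np.float32));print('board',len(Q),rc,np.percentile(Q[:,2],[1,50,99]))
    x0,y0,x1,y1={'scene':(140,210,460,350),'top':(180,180,460,320)}[cam]
    crop=cv2.resize(p[y0:y1,x0:x1],(800,int(800*(y1-y0)/(x1-x0))),interpolation=cv2.INTER_CUBIC);cv2.imwrite('pics/%s0c.png'%cam,crop)
```

```text
scene 2620 tilt 31.835927669860045 az up-slope -1.9966922348330953 resid 0.001585465029099955 [0.43048395 0.0808118  0.01042916] [0.52886492 0.31506849 0.06963951]
[[0.42572752 0.10002686]
 [0.4371715  0.10407851]
 [0.48545463 0.23919691]
 [0.51559352 0.32862739]
 [0.51713353 0.33008279]]
bar 1826 [0.13824802 0.14973229 0.15244023 0.15288415] ((506.86822509765625, 196.1389617919922), (285.3440856933594, 31.259767532348633), 88.61125946044922)
tray 1002 ((393.65283203125, -112.19718933105469), (101.40486907958984, 116.1446533203125), 80.74920654296875) [-0.00012009  0.00384905  0.02340341]
board 969 ((394.80413818359375, -286.68511962890625), (93.60462188720703, 115.37713623046875), 7.333932876586914) [0.00537831 0.01006378 0.02429573]
top 1259 tilt 31.864845635285697 az up-slope -1.7261125916072482 resid 0.0020026701182501265 [0.43681221 0.08104279 0.01714314] [0.51296393 0.31215545 0.06646584]
[[0.4344153  0.09681955]
 [0.43577711 0.09906487]
 [0.47495239 0.2123522 ]
 [0.50266963 0.32269349]
 [0.50339036 0.32492643]]
bar 1331 [0.14779034 0.15447633 0.15724457 0.1580327 ] ((506.1751403808594, 195.25131225585938), (285.8896789550781, 27.798545837402344), 88.22572326660156)
tray 1404 ((393.3358459472656, -112.46497344970703), (94.6462631225586, 106.82948303222656), 81.37128448486328) [-0.00102621  0.00495085  0.02667015]
board 1444 ((407.7101745605469, -291.42767333984375), (122.53237915039062, 157.0038604736328), 0.4641435742378235) [0.00526514 0.01187615 0.02836237]
```

View pics/scene0c.png

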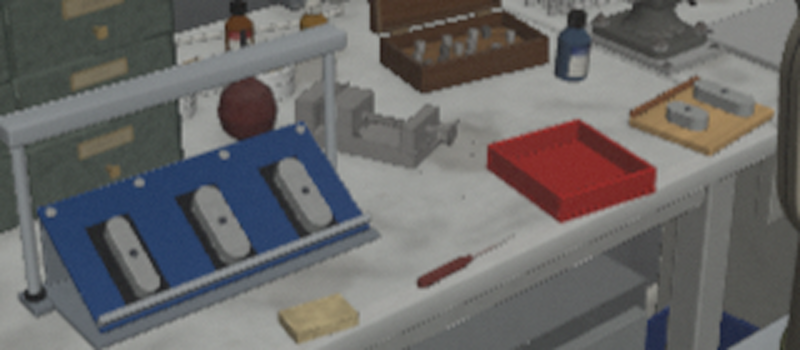

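View pics/top0c.png

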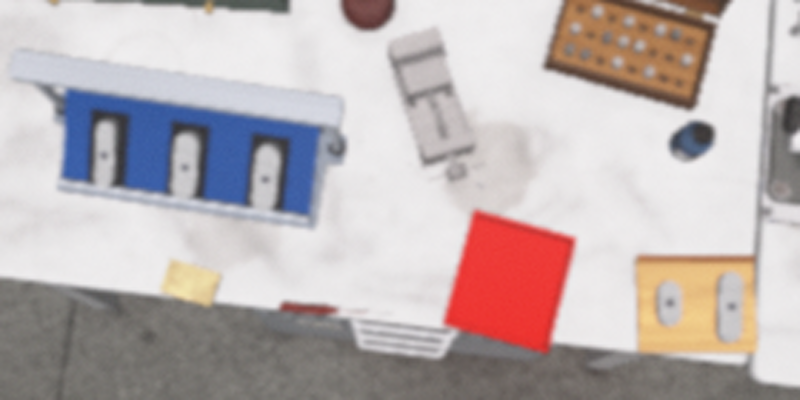

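send_rows --grip '[60, 60, 60, 60, 60]' --pt "0 -27 28" --pt "0 -54 57" --pt "0 -82 86" --pt "0 -110 114" --pt "0 -137 143" --twist '[-5, -10, -15, -20, -23]' --newtons 40

```text
clock: 1.87
position: [0.3355, 0.3805, 0.2314]
ee_rot: [0.01, 0.707, -0.01, 0.707]
ft_force: [1.1, 0.4, 0.4]
grip_width: 0.765
```

```bash
cat >> h.py <<'E'
def st():
    o=obs();T=tool_T(o);print('t',round(o['clock'],2),'p',(o['position']*1000).round(1),'az',np.degrees(np.arctan2(T[1,2],T[0,2])).round(2),'x',T[:3,0].round(3),'F',o['ft_force'].round(1),'g',round(o['grip_width']*85,1));return o,T
def to(X,az=None):
    o,T=st();d=T[:3,:3].T@(np.array(X)-T[:3,3]);print('offset mm',(d*1000).round(1), 'twist',None if az is None else round(np.degrees(np.arctan2(T[1,2],T[0,2]))-az,2))
E
python3 -c "
from h import *
to([.4065,.199,.15],-1.8)"
```

```text
t 1.87 p [335.5 380.5 231.4] az -1.63 x [ 0.  0. -1.] F [1.1 0.4 0.4] g 65.1
offset mm [  81.3 -179.5   76.1] twist 0.17
```

send_rows --grip '[60, 60, 60, 60, 60]' --pt "5 -36 15" --pt "20 -72 30" --pt "40 -108 46" --pt "60 -144 61" --pt "81 -180 76" --twist '[0, 0, 0, 0, 0]'

```text
clock: 2.28
position: [0.4034, 0.2043, 0.1536]
ee_rot: [0.012, 0.707, -0.011, 0.707]
ft_force: [0.3, 0.9, -0.0]
grip_width: 0.763
```

```bash
python3 -c "
from h import *
st();grab('wrist','w1');st()"
```

```text
t 2.28 p [403.4 204.3 153.6] az -1.92 x [ 0.001  0.001 -1.   ] F [ 0.3  0.9 -0. ] g 64.8
t 2.33 p [404.3 196.4 149.8] az -2.33 x [-0.003 -0.004 -1.   ] F [ 0.9 -8.8 -3.8] g 65.0
```

View pics/w1.png

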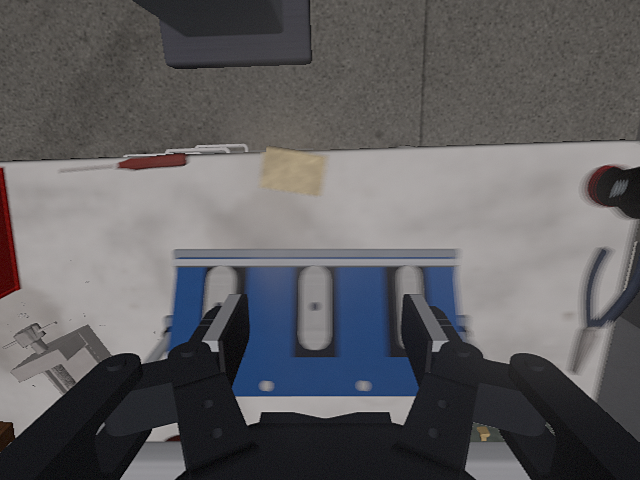

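```bash
python3 -c "
from h import *
st();p,d,T,K=grab('wrist','w2');st()
c=cv2.resize(p[235:405,160:480],(800,425),interpolation=cv2.INTER_CUBIC);cv2.imwrite('pics/w2c.png',c)"
```

```text
t 2.33 p [404.3 196.4 149.8] az -2.33 x [-0.003 -0.004 -1.   ] F [ 0.9 -8.8 -3.8] g 65.0
t 2.38 p [403.4 199.7 151.3] az -2.36 x [-0.003 -0.003 -1.   ] F [-0.1  0.4  0.6] g 64.8
```

View pics/w2c.png

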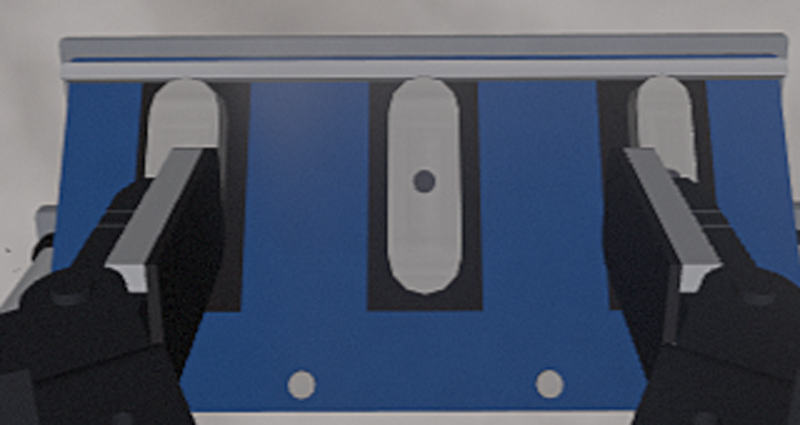

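```bash
cat > rack.py <<'E'
from h import *
st();p,d,T,K=grab('wrist','w3');st()
C=cloud(d,T,K)
hsv=cv2.cvtColor(p,cv2.COLOR_BGR2HSV)
roi=np.zeros(d.shape,bool);roi[240:405,160:480]=1
m=(hsv[...,0]>100)&(hsv[...,0]<125)&(hsv[...,1]>120)&roi&(C[...,2]>.005)&(C[...,2]<.08)
P=C[m]
for i in range(6):
    A=np.c_[P[:,:2],np.ones(len(P))];w=np.linalg.lstsq(A,P[:,2],rcond=None)[0];r=P[:,2]-A@w;k=abs(r)<max(.0015,2*r.std());P=P[k]
n=np.array([-w[0],-w[1],1]);n/=np.linalg.norm(n)
a=np.arctan2(-n[1],-n[0]);print(len(P),'tilt',np.degrees(np.arccos(n[2])),'az',np.degrees(a),'res',r.std())
az=np.radians(-2.0)
u=np.array([np.cos(az),np.sin(az),0]);v=np.array([-np.sin(az),np.cos(az),0]);h=(C-np.array([0,0,w[2]]))@n
U=C@u;V=C@v
km=(h>.009)&(h<.02)&roi&(U>.40)&(hsv[...,1]<60)
nl,lab,stt,cen=cv2.connectedComponentsWithStats(km.astype(np.uint8))
for i in range(1,nl):
    if stt[i,4]<150: continue
    q=lab==i;print(stt[i],'U',np.percentile(U[q],[1,99]).round(4),'V',np.percentile(V[q],[2,50,98]).round(4),'h',np.median(h[q]).round(4),'xyz',np.median(C[q],0).round(4))
b=(C[...,2]>.12)&(C[...,2]<.17)&(U>.45)
print('bar U',b.sum(),np.percentile(U[b],[1,5,50,99]) if b.any() else '')
print('panel z at V=.2: u=.42,.45,.50',[ (w[2]+w[:2]@(uu*u+.2*v)[:2]).round(4) for uu in (.42,.45,.5)],'U of blue',np.percentile(U[m],[.2,99.8]),'V',np.percentile(V[m],[.2,99.8]))
E
python3 rack.py
```

```text
t 2.38 p [403.4 199.7 151.3] az -2.36 x [-0.003 -0.003 -1.   ] F [-0.1  0.4  0.6] g 64.8
t 2.43 p [403.1 203.1 152.7] az -2.21 x [-0.002 -0.001 -1.   ] F [ 0.5  0.5 -0.7] g 64.8
17093 tilt 32.03108669305287 az -1.7899051096067036 res 0.0007065467919535272
[214 267  31  40 815] U [0.4259 0.4503] V [0.1269 0.1359 0.148 ] h 0.0139 xyz [0.4415 0.1207 0.0374]
[ 311  266   29   87 2247] U [0.4265 0.479 ] V [0.2018 0.2124 0.2225] h 0.014 xyz [0.4609 0.1963 0.0485]
[408 266  25  40 678] U [0.4257 0.4508] V [0.2787 0.2879 0.2951] h 0.0139 xyz [0.4464 0.2724 0.0376]
bar U 3524 [0.48635256 0.48679287 0.48810157 0.49471875]
panel z at V=.2: u=.42,.45,.50 [np.float64(0.0106), np.float64(0.0294), np.float64(0.0607)] U of blue [0.42464549 0.51748893] V [0.09624987 0.32960576]
```

```bash
cat >> h.py <<'E'
AZ=-1.9
_a=np.radians(AZ);u_=np.array([np.cos(_a),np.sin(_a)]);v_=np.array([-np.sin(_a),np.cos(_a)])
def W(U,V,z): return np.r_[U*u_+V*v_,z]
def uv(X): return np.r_[X[:2]@u_,X[:2]@v_,X[2]]
E
python3 -c "
from h import *
to(W(.439,.287,.11),AZ)"
```

```text
t 2.43 p [403.1 203.1 152.7] az -2.21 x [-0.002 -0.001 -1.   ] F [ 0.5  0.5 -0.7] g 64.8
offset mm [42.6 70.9 42.6] twist -0.31
```

send_rows --grip '[135, 135, 135, 135, 135]' --pt "5 20 10" --pt "15 45 25" --pt "30 62 35" --pt "40 70 41" --pt "42 72 42" --twist '[0, 0, 0, 0, 0]'

```text
clock: 2.85
position: [0.4467, 0.2791, 0.1104]
ee_rot: [0.011, 0.708, -0.011, 0.707]
ft_force: [-0.7, 0.3, -0.5]
grip_width: 0.474
```

```bash
python3 -c "
from h import *
st();p,d,T,K=grab('wrist','w4');
to(W(.439,.286,.06),AZ)
C=cloud(d,T,K);U=C[...,:2]@u_;V=C[...,:2]@v_;Z=C[...,2]
pan=.0294+.6257*(U-.45); k=(Z-pan>.010)&(Z-pan<.022)&(abs(V-.287)<.03)&(U>.42)&(U<.49)
r=[ (round(a,3),np.percentile(V[k&(abs(U-a)<.002)],[2,98]).round(4), (k&(abs(U-a)<.002)).sum()) for a in np.arange(.43,.48,.005) if (k&(abs(U-a)<.002)).sum()>10]
print(r)
"
```

```text
t 2.85 p [446.7 279.1 110.4] az -1.74 x [-0.001 -0.    -1.   ] F [-0.7  0.3 -0.5] g 40.3
t 2.9 p [446.6 278.3 110.9] az -1.78 x [-0.001 -0.001 -1.   ] F [-0.8 -0.1  1. ] g 40.0
offset mm [50.9 -6.9  1.9] twist 0.12
[(np.float64(0.43), array([0.2789, 0.2938]), np.int64(171)), (np.float64(0.435), array([0.2784, 0.2945]), np.int64(182)), (np.float64(0.44), array([0.2785, 0.2945]), np.int64(194)), (np.float64(0.445), array([0.278 , 0.2945]), np.int64(196)), (np.float64(0.45), array([0.2782, 0.2945]), np.int64(198)), (np.float64(0.455), array([0.2783, 0.2945]), np.int64(204)), (np.float64(0.46), array([0.2784, 0.2945]), np.int64(204)), (np.float64(0.465), array([0.2785, 0.2945]), np.int64(210)), (np.float64(0.47), array([0.278 , 0.2945]), np.int64(222)), (np.float64(0.475), array([0.2787, 0.2939]), np.int64(209))]
```

View pics/w4.png

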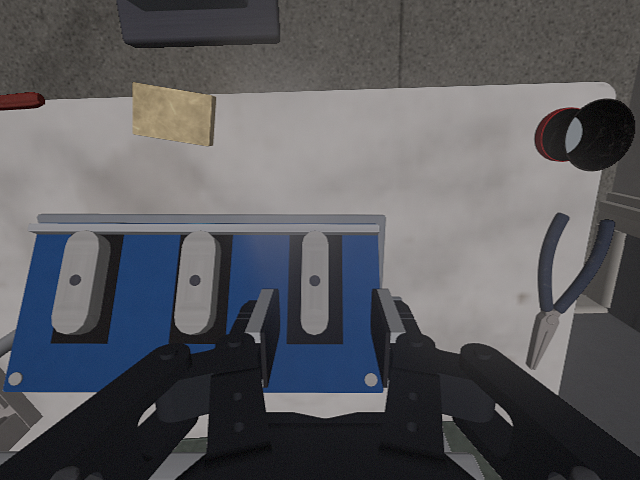

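send_rows --grip '[135, 135, 135, 135, 135]' --pt "15 -5 2" --pt "35 -6.5 2" --pt "55 -6.5 2" --pt "68 -6.5 2" --pt "72 -6.5 2" --twist '[0, 0, 0, 0, 0]'

```text
clock: 3.32
position: [0.4479, 0.2695, 0.0389]
ee_rot: [0.011, 0.708, -0.012, 0.706]
ft_force: [0.7, -0.3, 0.1]
grip_width: 0.476
```

```bash
python3 -c "
from h import *
to(W(.439,.2864,.033),AZ);p,d,T,K=grab('wrist','w5');st()
"
```

```text
t 3.32 p [447.9 269.5  38.9] az -1.91 x [-0.002 -0.001 -1.   ] F [ 0.7 -0.3  0.1] g 40.5
offset mm [5.9 2.2 0.3] twist -0.01
t 3.37 p [448.2 269.6  39.2] az -1.91 x [-0.001 -0.001 -1.   ] F [-0.4  0.4 -0.3] g 40.4
```

View pics/w5.png

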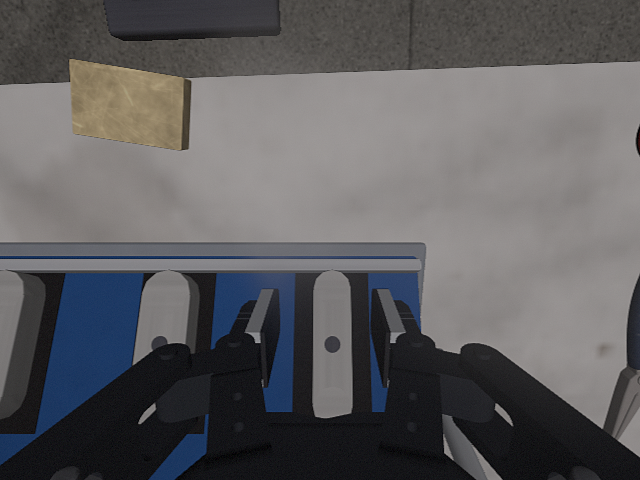

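send_rows --grip '[135, 135, 255, 255, 255]' --pt "4 2 0" --pt "6 2 0" --pt "6 2 0" --pt "6 2 0" --pt "6 2 0" --twist '[0, 0, 0, 0, 0]' --newtons 60

```text
clock: 3.78
position: [0.4494, 0.2724, 0.0348]
ee_rot: [0.012, 0.707, -0.011, 0.707]
ft_force: [-2.5, -0.9, 5.0]
grip_width: 0.172
```

```bash
python3 -c "
from h import *
o,T=st();print(uv(o['position']));p,d,T,K=grab('wrist','w6')
"
```

```text
t 3.78 p [449.4 272.4  34.8] az -1.91 x [ 0.001  0.001 -1.   ] F [-2.5 -0.9  5. ] g 14.6
[0.44009932 0.28716049 0.03475616]
```

View pics/w6.png

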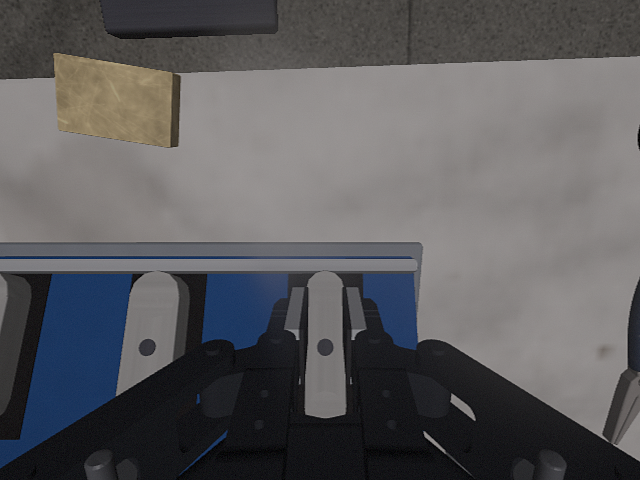

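send_rows --grip '[255, 255, 255, 255, 255]' --pt "-8 0 0" --pt "-20 0 -6" --pt "-32 0 -28" --pt "-55 -10 -48" --pt "-85 -40 -55" --twist '[0, 0, 0, 0, 0]' --newtons 60

```text
clock: 4.25
position: [0.3896, 0.2372, 0.1178]
ee_rot: [0.009, 0.708, -0.01, 0.706]
ft_force: [0.1, 0.9, -0.8]
grip_width: 0.17
```

```bash
python3 -c "
from h import *
o,T=st();p,d,T,K=grab('wrist','w7')
a=np.radians(-9);to([.3935-.017*np.cos(a),-.1125-.017*np.sin(a),.12],-9)
"
```

```text
t 4.25 p [389.6 237.2 117.8] az -1.57 x [-0.003 -0.001 -1.   ] F [ 0.1  0.9 -0.8] g 14.4
t 4.3 p [392.6 231.4 123.9] az -1.95 x [ 0.003  0.002 -1.   ] F [ 4.4 -4.4  2.4] g 14.9
offset mm [   3.3 -341.6   -4.4] twist 7.05
```

View pics/w7.png

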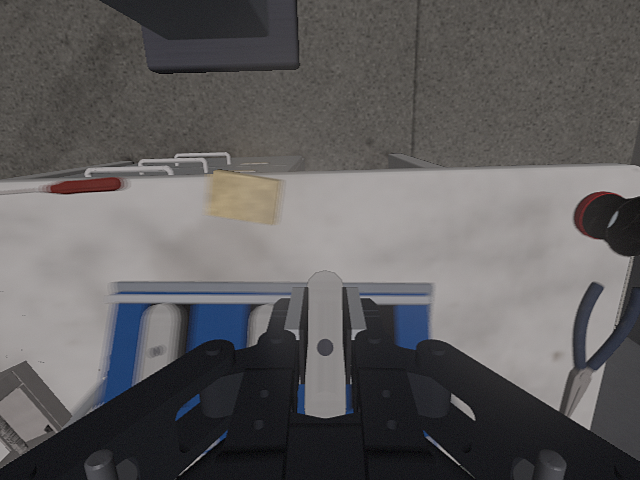

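send_rows --grip '[255, 255, 255, 255, 255]' --pt "-5 -30 -2" --pt "-5 -68 -3" --pt "-5 -106 -3" --pt "-5 -144 -4" --pt "-5 -182 -4" --twist '[1, 3, 5, 7, 7]'

```text
clock: 4.72
position: [0.3826, 0.0513, 0.1235]
ee_rot: [0.056, 0.705, -0.055, 0.705]
ft_force: [1.5, -1.2, -0.6]
grip_width: 0.17
```

```bash
python3 -c "
from h import *
a=np.radians(-9);to([.3935-.017*np.cos(a),-.1125-.017*np.sin(a),.1],-9)
"
```

```text
t 4.72 p [382.6  51.3 123.5] az -9.04 x [ 0.001  0.001 -1.   ] F [ 1.5 -1.2 -0.6] g 14.5
offset mm [  23.3 -160.1   19.5] twist -0.04
```

send_rows --grip '[255, 255, 255, 255, 255]' --pt "0 -35 4" --pt "0 -75 8" --pt "0 -115 13" --pt "8 -150 19" --pt "20 -159 19" --twist '[0, 0, 0, 0, 0]'

```text
clock: 5.13
position: [0.3777, -0.1121, 0.1043]
ee_rot: [0.057, 0.703, -0.057, 0.706]
ft_force: [-0.2, 1.0, -1.8]
grip_width: 0.168
```

```bash
python3 -c "
from h import *
a=np.radians(-9);to([.3935-.017*np.cos(a),-.1125-.017*np.sin(a),.025],-9);grab('wrist','w8')
"
```

```text
t 5.13 p [ 377.7 -112.1  104.3] az -9.25 x [ 0.004 -0.    -1.   ] F [-0.2  1.  -1.8] g 14.3
offset mm [79.3  2.  -1.7] twist -0.25
```

View pics/w8.png

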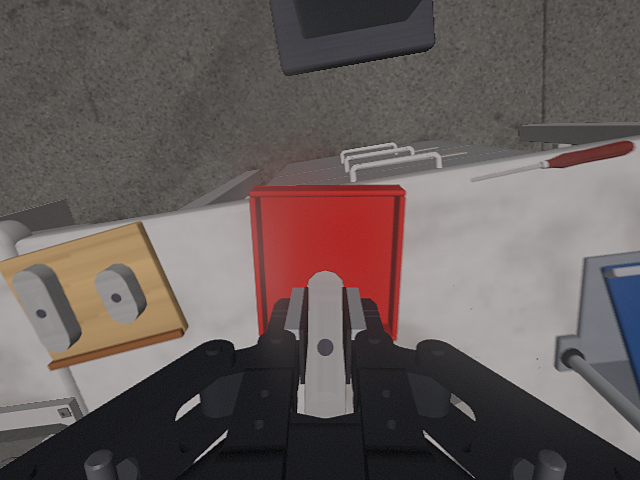

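send_rows --grip '[255, 255, 255, 255, 255]' --pt "25 0 0" --pt "50 0 0" --pt "72 0 0" --pt "80 0 0" --pt "84 0 0" --twist '[0, 0, 0, 0, 0]'

```text
clock: 5.6
position: [0.3769, -0.1067, 0.0187]
ee_rot: [0.055, 0.706, -0.055, 0.704]
ft_force: [-6.2, 1.1, 23.7]
grip_width: 0.172
```

```bash
python3 -c "
from h import *
st();grab('wrist','w9');st()
"
```

```text
t 5.6 p [ 376.9 -106.7   18.7] az -8.91 x [-0.002  0.    -1.   ] F [-6.2  1.1 23.7] g 14.6
t 5.65 p [ 376.9 -106.7   18.9] az -8.9 x [-0.002  0.    -1.   ] F [-6.2  2.   8.6] g 14.6
```

View pics/w9.png

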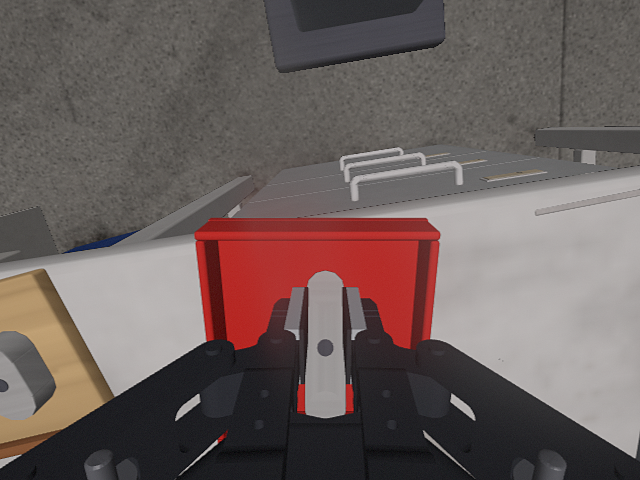

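send_rows --grip '[255, 255, 255, 200, 180]' --pt "2 0 0" --pt "4 0 0" --pt "6 0 0" --pt "6 0 0" --pt "6 0 0" --twist '[0, 0, 0, 0, 0]' --newtons 20

```text
clock: 6.07
position: [0.3785, -0.1068, 0.0143]
ee_rot: [0.055, 0.704, -0.055, 0.706]
ft_force: [-0.6, 0.4, -0.3]
grip_width: 0.294
```

```bash
python3 -c "
from h import *
st();grab('wrist','w10');st()
"
```

```text
t 6.07 p [ 378.5 -106.8   14.3] az -8.9 x [ 0.002  0.001 -1.   ] F [-0.6  0.4 -0.3] g 25.0
t 6.12 p [ 378.  -106.7   13.9] az -8.9 x [ 0.002  0.001 -1.   ] F [-0.3  0.4  0.3] g 25.1
```

View pics/w10.png

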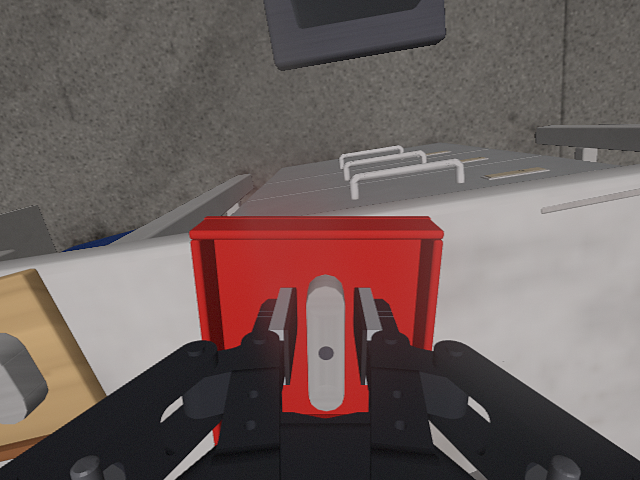

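send_rows --grip '[160, 135, 135, 135, 135]' --pt "-35 0 0" --pt "-70 -10 0" --pt "-95 -40 0" --pt "-110 -78 0" --pt "-115 -118 2" --twist '[0, 0, -4, -9, -14]'

```text
clock: 6.53
position: [0.3622, -0.2217, 0.1306]
ee_rot: [-0.03, 0.705, 0.031, 0.708]
ft_force: [1.8, 0.1, -0.6]
grip_width: 0.469
```

send_rows --grip '[135, 135, 135, 135, 135]' --pt "0 -37 -5" --pt "0 -68 -10" --pt "0 -84 -17" --pt "0 -90 -20" --pt "0 -90 -20" --twist '[0, 0, 0, 0, 0]'

```text
clock: 6.95
position: [0.3479, -0.3124, 0.1275]
ee_rot: [-0.028, 0.707, 0.028, 0.706]
ft_force: [-0.5, 0.7, 0.8]
grip_width: 0.47
```

```bash
cat > sp.py <<'E'
from h import *
import sys
fn=sys.argv[1]
o,T0=st();p,d,T,K=grab('wrist',fn);st()
C=cloud(d,T,K);Z=C[...,2]
k=(Z>.018)&(Z<.030)&(abs(C[...,0]-.395)<.06)&(C[...,1]<-.23)&(C[...,1]>-.36)
nl,lab,s,c=cv2.connectedComponentsWithStats(k.astype(np.uint8))
for i in range(1,nl):
    if s[i,4]<300: continue
    Q=C[lab==i];rc=cv2.minAreaRect((Q[:,:2]*1000).astype(np.float32));print(s[i],'med z',np.median(Q[:,2]).round(4),rc)
E
python3 sp.py w11
```

```text
t 6.95 p [ 347.9 -312.4  127.5] az 4.47 x [-0.001  0.    -1.   ] F [-0.5  0.7  0.8] g 40.0
t 7.0 p [ 348.5 -311.1  127.3] az 4.57 x [-0.001  0.001 -1.   ] F [-0.1  1.1 -0.5] g 39.9
[ 300  252   31   82 2144] med z 0.0242 ((394.1047058105469, -317.4601745605469), (66.1296157836914, 21.987409591674805), 2.2356135845184326)
[373 268  30  33 638] med z 0.0241 ((381.37872314453125, -260.9051208496094), (24.886430740356445, 21.821067810058594), 82.42081451416016)
```

View pics/w11.png

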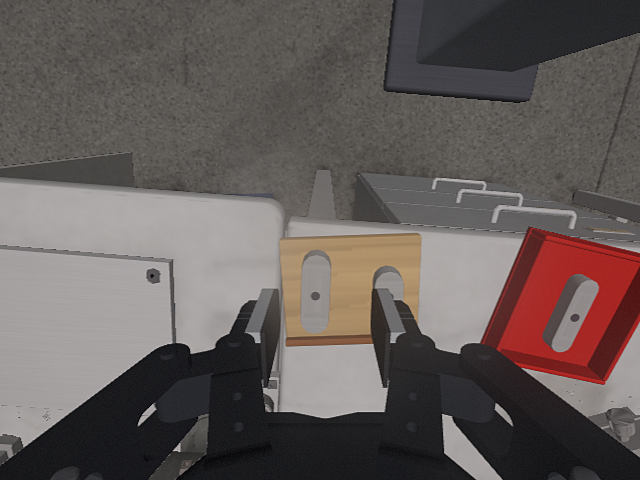

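```bash
python3 -c "
from h import *
p,d,T,K=load('w11');C=cloud(d,T,K);print(C[300,150:300:15].round(3).tolist())
to([.3731,-.3183,.0175],2.24)
"
```

```text
[[0.416, -0.45, 0.009], [0.415, -0.438, 0.009], [0.42, -0.429, -0.001], [0.418, -0.417, 0.0], [0.417, -0.404, 0.0], [0.417, -0.392, -0.0], [0.416, -0.379, -0.0], [0.343, -0.343, 0.136], [0.339, -0.335, 0.144], [0.408, -0.341, 0.009]]
t 7.0 p [ 348.5 -311.1  127.3] az 4.57 x [-0.001  0.001 -1.   ] F [-0.1  1.1 -0.5] g 39.9
offset mm [109.8  -9.2  24. ] twist 2.33
```

send_rows --grip '[135, 135, 135, 135, 135]' --pt "15 -5 12" --pt "40 -9 24" --pt "70 -9 24" --pt "92 -9 24" --pt "100 -9 24" --twist '[1, 2.3, 2.3, 2.3, 2.3]'

```text
clock: 7.42
position: [0.3726, -0.3153, 0.0244]
ee_rot: [-0.014, 0.708, 0.016, 0.706]
ft_force: [-0.7, 1.2, -0.2]
grip_width: 0.468
```

```bash
python3 -c "
from h import *
to([.3731,-.3183,.0175],2.24);grab('wrist','w12')
"
```

```text
t 7.42 p [ 372.6 -315.3   24.4] az 2.47 x [-0.004  0.003 -1.   ] F [-0.7  1.2 -0.2] g 39.8
offset mm [ 6.9 -3.   0.4] twist 0.23
```

View pics/w12.png

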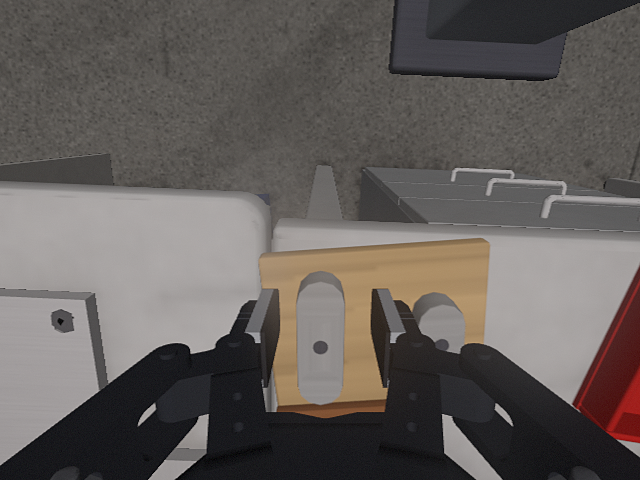

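send_rows --grip '[155, 160, 255, 255, 255]' --pt "2 -2.5 0" --pt "7 -2.5 0" --pt "7 -2.5 0" --pt "7 -2.5 0" --pt "7 -2.5 0" --twist '[0, 0, 0, 0, 0]' --newtons 60

```text
clock: 7.88
position: [0.3742, -0.3209, 0.0212]
ee_rot: [-0.014, 0.706, 0.015, 0.708]
ft_force: [0.2, 2.3, 6.5]
grip_width: 0.221
```

```bash
python3 -c "
from h import *
st();p,d,T,K=grab('wrist','w13');st()
"
```

```text
t 7.88 p [ 374.2 -320.9   21.2] az 2.34 x [ 0.002  0.    -1.   ] F [0.2 2.3 6.5] g 18.8
t 7.93 p [ 374.2 -320.9   21.2] az 2.34 x [ 0.002  0.    -1.   ] F [-0.4  1.9  7.5] g 18.8
```

View pics/w13.png

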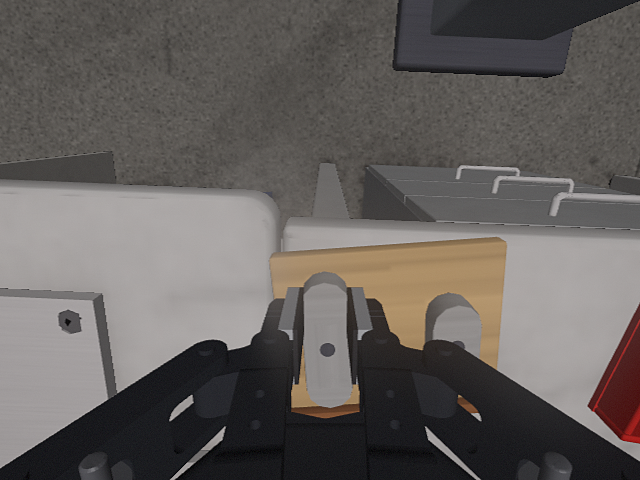

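send_rows --grip '[180, 180, 180, 255, 255]' --pt "0 0 0" --pt "0 0 0" --pt "0 0 0" --pt "0 0 0" --pt "0 0 0" --twist '[0, 0, 0, 0, 0]' --newtons 60

```text
clock: 8.35
position: [0.3735, -0.3211, 0.0207]
ee_rot: [-0.014, 0.707, 0.014, 0.707]
ft_force: [-2.5, 1.0, 8.4]
grip_width: 0.223
```

```bash
python3 -c "
from h import *
st();p,d,T,K=grab('wrist','w14');st()
"
```

```text
t 8.35 p [ 373.5 -321.1   20.7] az 2.32 x [ 0.  0. -1.] F [-2.5  1.   8.4] g 18.9
t 8.4 p [ 373.5 -321.1   20.7] az 2.33 x [ 0.  0. -1.] F [-1.7  1.1  7.6] g 18.6
```

View pics/w14.png

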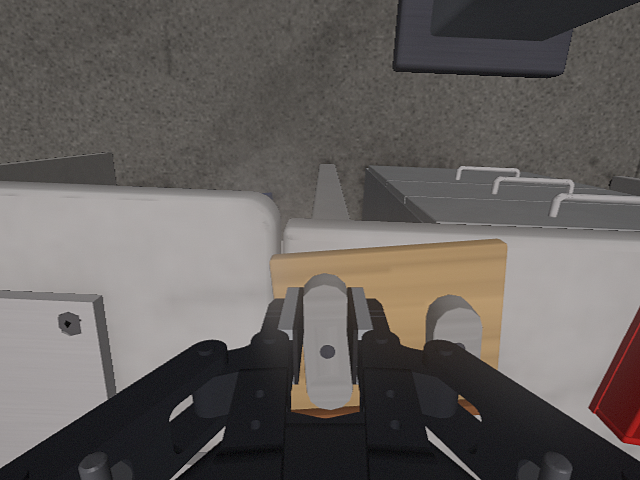

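send_rows --grip '[180, 180, 180, 255, 255]' --pt "0 1.5 0" --pt "3 1.5 0" --pt "3 1.5 0" --pt "3 1.5 0" --pt "3 1.5 0" --twist '[0, 0, 0, 0, 0]' --newtons 60

```text
clock: 8.82
position: [0.3733, -0.3194, 0.0173]
ee_rot: [-0.014, 0.707, 0.015, 0.707]
ft_force: [-1.6, 0.6, 2.4]
grip_width: 0.23
```

```bash
python3 -c "
from h import *
st()
"
```

```text
t 8.82 p [ 373.3 -319.4   17.3] az 2.32 x [-0.     0.001 -1.   ] F [-1.6  0.6  2.4] g 19.6
```

send_rows --grip '[255, 255, 255, 255, 255]' --pt "-15 0 0" --pt "-45 0 0" --pt "-80 0 0" --pt "-100 20 0" --pt "-105 55 0" --twist '[0, 0, 0, 0, 0]'

```text
clock: 9.23
position: [0.3719, -0.268, 0.1253]
ee_rot: [-0.014, 0.706, 0.011, 0.708]
ft_force: [1.2, 1.5, -1.4]
grip_width: 0.231
```

```bash
python3 -c "
from h import *
to(W(.39,.287,.12),AZ);grab('wrist','w15')
"
```

```text
t 9.23 p [ 371.9 -268.   125.3] az 2.02 x [ 0.004 -0.004 -1.   ] F [ 1.2  1.5 -1.4] g 19.6
offset mm [  3.5 540.6  46.4] twist 3.92
```

View pics/w15.png

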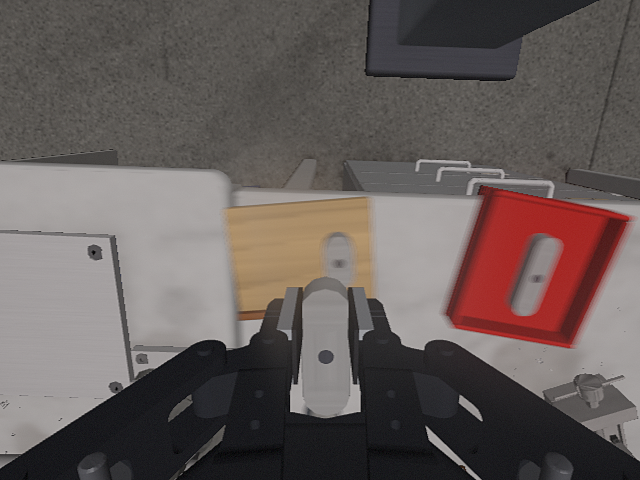

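send_rows --grip '[255, 255, 255, 255, 255]' --pt "0 36 0" --pt "0 74 0" --pt "0 114 0" --pt "0 154 2" --pt "0 194 4" --twist '[1, 2, 3, 4, 4]'

```text
clock: 9.7
position: [0.3665, -0.0687, 0.1223]
ee_rot: [0.011, 0.707, -0.01, 0.707]
ft_force: [1.3, 0.9, -1.7]
grip_width: 0.228
```

send_rows --grip '[255, 255, 255, 255, 255]' --pt "0 40 3" --pt "0 80 6" --pt "0 120 8" --pt "0 160 10" --pt "0 198 12" --twist '[0, 0, 0, 0, 0]'

```text
clock: 10.12
position: [0.3843, 0.1292, 0.1221]
ee_rot: [0.01, 0.707, -0.01, 0.707]
ft_force: [1.4, -0.7, -1.2]
grip_width: 0.229
```

```bash
python3 -c "
from h import *
to(W(.39,.287,.10),AZ)
"
```

```text
t 10.12 p [384.3 129.2 122.1] az -1.65 x [-0.001  0.001 -1.   ] F [ 1.4 -0.7 -1.2] g 19.5
offset mm [ 22.2 145.   10.8] twist 0.25
```

send_rows --grip '[255, 255, 255, 255, 255]' --pt "0 36 3" --pt "5 76 6" --pt "12 115 9" --pt "20 139 11" --pt "22 144 11" --twist '[0.3, 0.3, 0.3, 0.3, 0.3]'

```text
clock: 10.53
position: [0.3988, 0.275, 0.0988]
ee_rot: [0.01, 0.708, -0.01, 0.706]
ft_force: [-1.1, 0.6, -1.8]
grip_width: 0.229
```

```bash
python3 -c "
from h import *
to(W(.4375,.287,.06),AZ);p,d,T,K=grab('wrist','w16');st();
"
```

```text
t 10.53 p [398.8 275.   98.8] az -1.67 x [-0.002  0.    -1.   ] F [-1.1  0.6 -1.8] g 19.4
offset mm [38.7 -1.3 48.1] twist 0.23
t 10.58 p [398.9 273.3  98.8] az -1.72 x [-0.002 -0.001 -1.   ] F [-0.6  0.7 -2.1] g 19.1
```

View pics/w16.png

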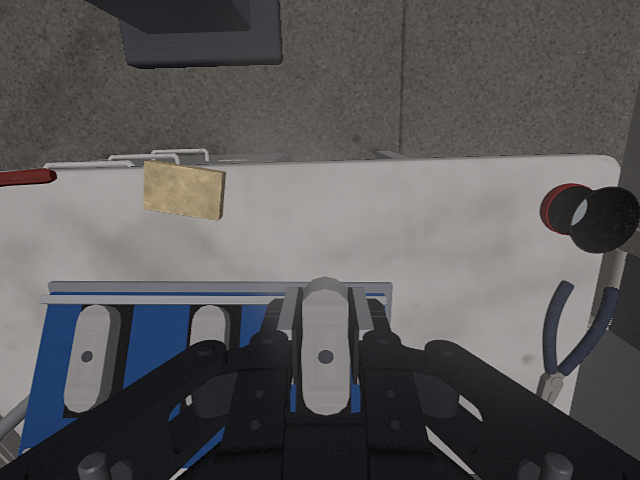

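send_rows --grip '[255, 255, 255, 255, 255]' --pt "0 0 15" --pt "5 0 32" --pt "15 0 45" --pt "25 0 50" --pt "28 0 50" --twist '[0, 0, 0, 0, 0]'

```text
clock: 11.0
position: [0.4502, 0.2671, 0.0708]
ee_rot: [0.012, 0.708, -0.014, 0.706]
ft_force: [-0.5, 0.5, -2.0]
grip_width: 0.23
```

```bash
python3 -c "
from h import *
to(W(.440,.287,.037),AZ);p,d,T,K=grab('wrist','w17');o,T=st();print(uv(o['position']))
"
```

```text
t 11.0 p [450.2 267.1  70.8] az -2.1 x [-0.002 -0.002 -1.   ] F [-0.5  0.5 -2. ] g 19.6
offset mm [33.8  5.2 -1.1] twist -0.2
t 11.05 p [449.2 267.4  70.7] az -2.05 x [-0.003 -0.002 -1.   ] F [-0.6  0.4 -2.6] g 19.7
[0.4401134  0.28216033 0.07072851]
```

View pics/w17.png

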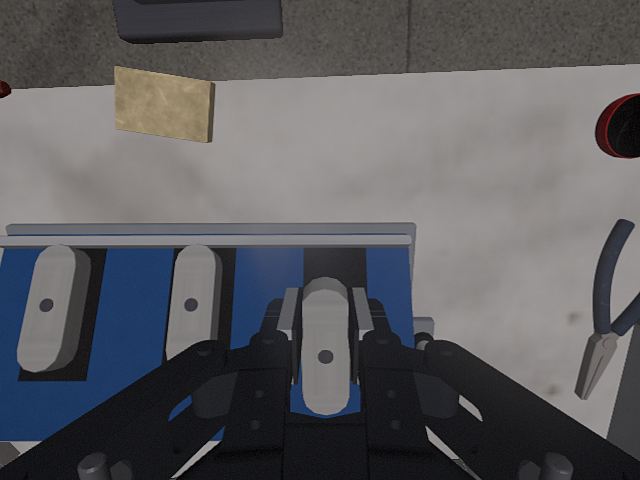

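send_rows --grip '[255, 255, 255, 255, 255]' --pt "0 4 0" --pt "4 5 0" --pt "9 5 0" --pt "14 5 0" --pt "19 5 0" --twist '[0, 0, 0, 0, 0]' --newtons 25

```text
clock: 11.47
position: [0.4495, 0.2749, 0.0536]
ee_rot: [0.012, 0.707, -0.011, 0.707]
ft_force: [-6.2, 1.2, 6.0]
grip_width: 0.23
```

```bash
python3 -c "
from h import *
p,d,T,K=grab('wrist','w18');o,T=st();print(uv(o['position']))
"
```

```text
t 11.52 p [449.3 274.7  52.7] az -1.89 x [-0.001  0.001 -1.   ] F [-4.7  1.6  4.7] g 19.2
[0.43993758 0.28944494 0.05268383]
```

View pics/w18.png

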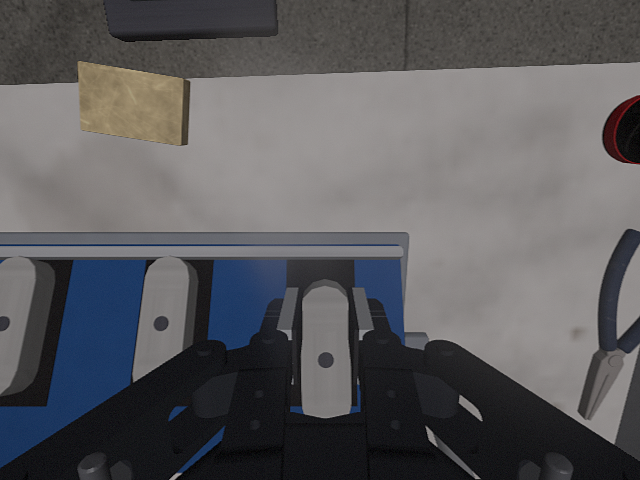

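send_rows --grip '[255, 255, 255, 255, 255]' --pt "4 -1 0" --pt "8 -2 0" --pt "11 -2 0" --pt "13 -2 0" --pt "14 -2 0" --twist '[0, 0, 0, 0, 0]' --newtons 25

```text
clock: 11.93
position: [0.4498, 0.2732, 0.0396]
ee_rot: [0.012, 0.707, -0.011, 0.707]
ft_force: [-4.7, 3.2, 5.5]
grip_width: 0.225
```

```bash
cat > kk.py <<'E'
from h import *
import sys
p,d,T,K=grab('wrist',sys.argv[1]);o,T0=st();print(uv(o['position']))
C=cloud(d,T,K);U=C[...,:2]@u_;V=C[...,:2]@v_;Z=C[...,2]
h=(Z-(.0294+.6257*(U-.45)))*.848
for Vc in (.287,.2115,.1365):
    k=(h>.008)&(h<.03)&(abs(V-Vc)<.010)&(U>.41)&(U<.50)
    if k.sum()<50: continue
    # profile along U at centre strip
    c=k&(abs(V-Vc)<.004);
    print('V',Vc,'Umin',np.percentile(U[c],0.5).round(4),'Umax',np.percentile(U[c],99.5).round(4),[(round(a,3),(np.median(h[c&(abs(U-a)<.003)])*1000).round(1)) for a in np.arange(.43,.485,.01) if (c&(abs(U-a)<.003)).sum()>3],'V',np.percentile(V[k],[1,99]).round(4))
E
python3 kk.py w19
```

```text
t 11.98 p [449.7 273.1  39.6] az -1.89 x [-0.     0.001 -1.   ] F [-5.1  2.2  4.9] g 19.4
[0.44043716 0.28786466 0.03958138]
V 0.287 Umin 0.4237 Umax 0.4783 [(np.float64(0.43), np.float64(19.3)), (np.float64(0.44), np.float64(18.4)), (np.float64(0.45), np.float64(17.5)), (np.float64(0.46), np.float64(16.8)), (np.float64(0.47), np.float64(15.5)), (np.float64(0.48), np.float64(14.4))] V [0.2773 0.2969]
V 0.2115 Umin 0.4237 Umax 0.4655 [(np.float64(0.43), np.float64(13.7)), (np.float64(0.44), np.float64(13.8)), (np.float64(0.45), np.float64(13.9)), (np.float64(0.46), np.float64(13.7))] V [0.2017 0.2213]
V 0.1365 Umin 0.4231 Umax 0.4332 [(np.float64(0.43), np.float64(13.0))] V [0.1351 0.1465]
```

View pics/w19.png

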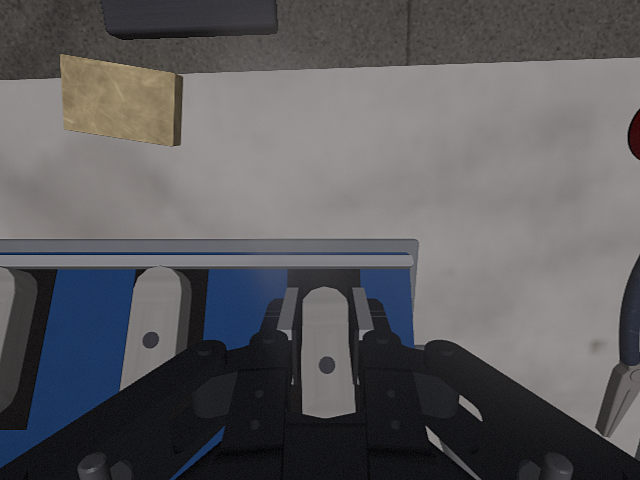

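send_rows --grip '[255, 255, 255, 255, 255]' --pt "3 -0.5 0" --pt "5 -0.5 0" --pt "6.5 -0.5 -2" --pt "7.5 -0.5 -4" --pt "7.5 -0.5 -4" --twist '[0, 0, 0, 0, 0]' --newtons 25

```text
clock: 12.4
position: [0.448, 0.2729, 0.0337]
ee_rot: [0.013, 0.706, -0.011, 0.708]
ft_force: [-0.8, 1.0, 11.8]
grip_width: 0.231
```

```bash
python3 kk.py w20
```

```text
t 12.45 p [448.  272.9  33.7] az -1.96 x [ 0.004  0.003 -1.   ] F [ 0.5  1.7 10.6] g 19.7
[0.43872504 0.28758774 0.03371852]
V 0.287 Umin 0.4238 Umax 0.4743 [(np.float64(0.43), np.float64(13.8)), (np.float64(0.44), np.float64(14.0)), (np.float64(0.45), np.float64(13.9)), (np.float64(0.46), np.float64(14.1)), (np.float64(0.47), np.float64(13.9))] V [0.2771 0.2967]
V 0.2115 Umin 0.4235 Umax 0.4619 [(np.float64(0.43), np.float64(13.8)), (np.float64(0.44), np.float64(13.8)), (np.float64(0.45), np.float64(13.9)), (np.float64(0.46), np.float64(13.7))] V [0.2017 0.2213]
V 0.1365 Umin 0.4232 Umax 0.4282 [] V [0.1379 0.1465]
```

View pics/w20.png

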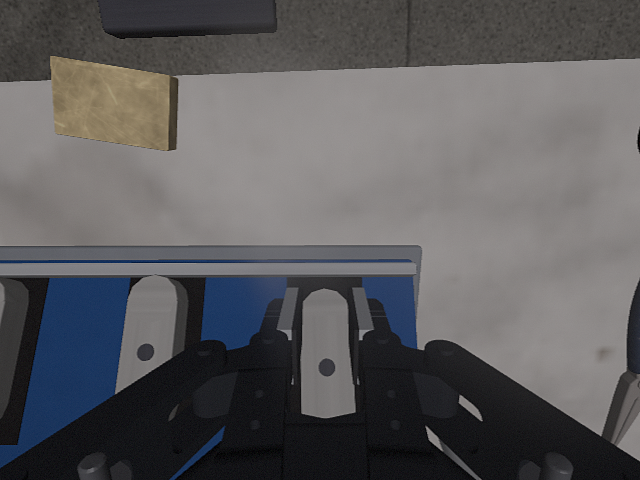

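send_rows --grip '[255, 255, 255, 255, 255]' --pt "1 0 -2" --pt "2 0 -4" --pt "3.2 0 -6" --pt "3.8 0 -7" --pt "3.8 0 -7" --twist '[0, 0, 0, 0, 0]' --newtons 40

```text
clock: 12.87
position: [0.442, 0.2724, 0.03]
ee_rot: [0.013, 0.705, -0.011, 0.709]
ft_force: [4.0, -0.5, 11.1]
grip_width: 0.224
```

```bash
python3 kk.py w21
```

```text
t 12.92 p [442.  272.4  30. ] az -2.01 x [ 0.005  0.003 -1.   ] F [ 4.  -0.9 10.8] g 19.1
[0.43274429 0.28686685 0.03001324]
V 0.287 Umin 0.4235 Umax 0.4682 [(np.float64(0.43), np.float64(13.9)), (np.float64(0.44), np.float64(13.8)), (np.float64(0.45), np.float64(14.1)), (np.float64(0.46), np.float64(13.9)), (np.float64(0.47), np.float64(13.7))] V [0.2772 0.2966]
V 0.2115 Umin 0.4236 Umax 0.4555 [(np.float64(0.43), np.float64(13.8)), (np.float64(0.44), np.float64(13.8)), (np.float64(0.45), np.float64(13.9))] V [0.2017 0.2213]
V 0.1365 Umin 0.4235 Umax 0.4283 [] V [0.1392 0.1465]
```

View pics/w21.png

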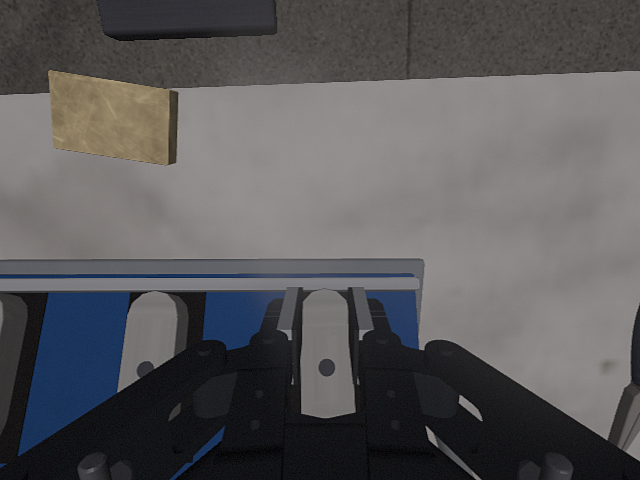

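send_rows --grip '[255, 255, 255, 255, 255]' --pt "0.5 0 -1" --pt "1 0 -2" --pt "1 0 -3" --pt "1 0 -3" --pt "1 0 -3" --twist '[0, 0, 0, 0, 0]'

```text
clock: 13.33
position: [0.4418, 0.2724, 0.0299]
ee_rot: [0.014, 0.703, -0.011, 0.711]
ft_force: [13.7, -1.5, 10.2]
grip_width: 0.228
```

```bash
python3 kk.py w22; python3 -c "
import cv2
p=cv2.imread('pics/w22.png');cv2.imwrite('pics/w22c.png',cv2.resize(p[255:345,100:440],(800,212),interpolation=cv2.INTER_CUBIC))"
```

```text
t 13.38 p [441.9 272.4  30. ] az -2.09 x [ 0.01   0.004 -1.   ] F [12.9 -2.2  9.8] g 19.4
[0.43259254 0.28689607 0.02996207]
V 0.287 Umin 0.4239 Umax 0.4681 [(np.float64(0.43), np.float64(14.0)), (np.float64(0.44), np.float64(13.9)), (np.float64(0.45), np.float64(14.1)), (np.float64(0.46), np.float64(14.0)), (np.float64(0.47), np.float64(13.6))] V [0.2772 0.2966]
V 0.2115 Umin 0.4232 Umax 0.4552 [(np.float64(0.43), np.float64(13.8)), (np.float64(0.44), np.float64(13.8)), (np.float64(0.45), np.float64(13.9))] V [0.2017 0.2213]
V 0.1365 Umin 0.4229 Umax 0.4269 [] V [0.1392 0.1465]
```

View pics/w22c.png

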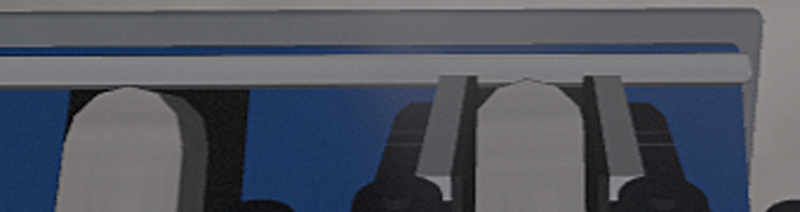

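send_rows --grip '[255, 200, 185, 170, 160]' --pt "0 0 1.5" --pt "0 0 1.5" --pt "0 0 1.5" --pt "0 0 1.5" --pt "0 0 1.5" --twist '[0, 0, 0, 0, 0]' --newtons 20

```text
clock: 13.8
position: [0.4375, 0.2717, 0.0269]
ee_rot: [0.012, 0.707, -0.012, 0.707]
ft_force: [0.4, -0.0, -0.7]
grip_width: 0.372
```

```bash
python3 kk.py w23; python3 -c "
import cv2
p=cv2.imread('pics/w23.png');cv2.imwrite('pics/w23c.png',cv2.resize(p[240:440,100:440],(800,470),interpolation=cv2.INTER_CUBIC))"
```

```text
t 13.85 p [437.4 271.7  26.8] az -1.96 x [-0.001 -0.    -1.   ] F [ 0.  -0.3  0.7] g 31.5
[0.42813454 0.28600574 0.02680839]
V 0.287 Umin 0.4235 Umax 0.4635 [(np.float64(0.43), np.float64(14.3)), (np.float64(0.44), np.float64(14.3)), (np.float64(0.45), np.float64(14.4)), (np.float64(0.46), np.float64(14.1))] V [0.2773 0.2967]
V 0.2115 Umin 0.4233 Umax 0.4478 [(np.float64(0.43), np.float64(13.8)), (np.float64(0.44), np.float64(13.7)), (np.float64(0.45), np.float64(13.4))] V [0.2018 0.2212]
V 0.1365 Umin 0.4228 Umax 0.4283 [] V [0.1391 0.1465]
```

View pics/w23c.png

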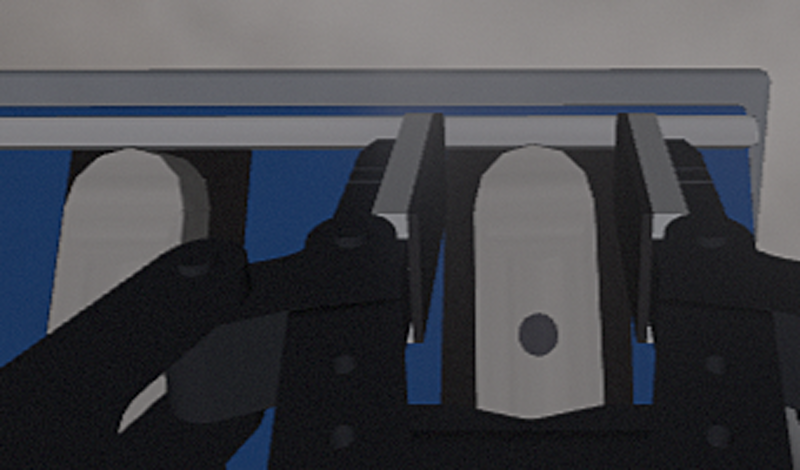

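send_rows --grip '[145, 135, 135, 135, 135]' --pt "-8 0 0" --pt "-35 0 -2" --pt "-70 0 -15" --pt "-100 -30 -30" --pt "-110 -60 -35" --twist '[0, 0, 0, 0, 0]'

```text
clock: 14.27
position: [0.4005, 0.215, 0.1408]
ee_rot: [0.012, 0.706, -0.01, 0.708]
ft_force: [1.3, -0.9, 0.9]
grip_width: 0.472
```

send_rows --grip '[135, 135, 135, 135, 135]' --pt "-5 -15 0" --pt "-10 -20 0" --pt "-10 -20 0" --pt "-10 -20 0" --pt "-10 -20 0" --twist '[0, 0, 0, 0, 0]'

```text
clock: 14.68
position: [0.3999, 0.1941, 0.1465]
ee_rot: [0.012, 0.707, -0.012, 0.707]
ft_force: [-0.0, -1.1, -0.3]
grip_width: 0.472
```

```bash
python3 kk.py w24
python3 - <<'E'
from h import *
p,d,T,K=grab('wrist','w25');st()
C=cloud(d,T,K);U=C[...,:2]@u_;V=C[...,:2]@v_;Z=C[...,2];h=(Z-(.0294+.6257*(U-.45)))*.848
s=(U-.4701)/.848
for Vc in (.287,.2115,.1365):
    k=(h>.010)&(h<.02)&(abs(V-Vc)<.016)&(U>.428)&(U<.50)
    q=np.c_[(U/.848)[k],V[k]]*1000
    print(Vc,k.sum(),cv2.minAreaRect(q.astype(np.float32)),np.median(h[k]))
g=grab('scene','scene1');x=g[0][230:350,130:450];cv2.imwrite('pics/scene1c.png',cv2.resize(x,(800,300),interpolation=cv2.INTER_CUBIC))
E
```

```text
t 14.73 p [399.8 194.  146.4] az -1.89 x [-0.001 -0.001 -1.   ] F [ 0.   0.5 -0.9] g 40.1
[0.39313516 0.20713711 0.14643073]
V 0.287 Umin 0.4235 Umax 0.473 [(np.float64(0.43), np.float64(14.4)), (np.float64(0.44), np.float64(14.2)), (np.float64(0.45), np.float64(14.3)), (np.float64(0.46), np.float64(14.2)), (np.float64(0.47), np.float64(13.9))] V [0.2772 0.2966]
V 0.2115 Umin 0.4235 Umax 0.4801 [(np.float64(0.43), np.float64(13.9)), (np.float64(0.44), np.float64(13.7)), (np.float64(0.45), np.float64(13.9)), (np.float64(0.46), np.float64(13.7)), (np.float64(0.47), np.float64(13.7)), (np.float64(0.48), np.float64(13.8))] V [0.2021 0.2212]
V 0.1365 Umin 0.4236 Umax 0.4643 [(np.float64(0.43), np.float64(13.7)), (np.float64(0.44), np.float64(13.7)), (np.float64(0.45), np.float64(13.9)), (np.float64(0.46), np.float64(13.7))] V [0.1267 0.146 ]
t 14.78 p [399.8 193.8 146.4] az -1.9 x [-0.001 -0.001 -1.   ] F [ 0.2 -0.9  0. ] g 40.2
0.287 1884 ((532.7383422851562, 286.3876647949219), (56.002532958984375, 22.55292510986328), 1.8965308666229248) 0.014159072129211822
0.2115 2289 ((536.5121459960938, 211.39390563964844), (63.38103485107422, 21.812103271484375), 0.2993434965610504) 0.01382755677445737
0.1365 1291 ((528.2587280273438, 136.5946044921875), (22.38762855529785, 46.93125534057617), 89.99767303466797) 0.013742529816729607
```

View pics/w25.png

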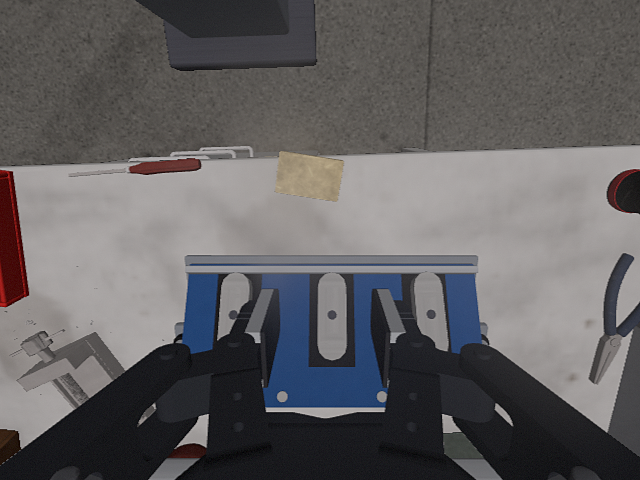

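View pics/scene1c.png

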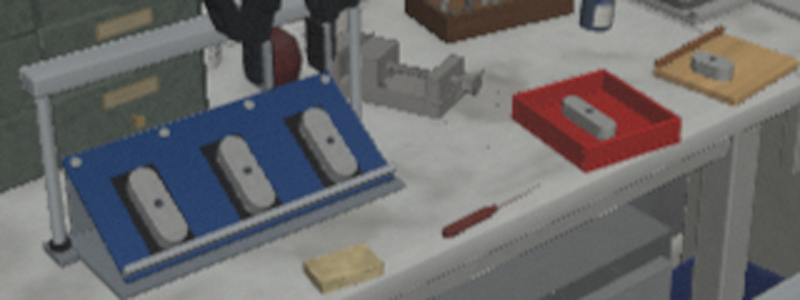

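send_rows --grip '[100, 60, 60, 60, 60]' --pt "-2 30 -5" --pt "-5 60 -10" --pt "-5 74 -10" --pt "-5 76 -10" --pt "-5 76 -10" --twist '[0, 0, 0, 0, 0]'

```text
clock: 15.25
position: [0.3925, 0.2699, 0.1516]
ee_rot: [0.011, 0.707, -0.012, 0.707]
ft_force: [0.9, 0.0, -0.3]
grip_width: 0.768
```

Run:
```python
from h import *
p,d,T,K=grab('wrist','w26');st()
C=cloud(d,T,K);U=C[...,:2]@u_;V=C[...,:2]@v_;Z=C[...,2];h=(Z-(.0294+.6257*(U-.45)))*.848
for Vc in (.287,.2115):
    k=(h>.010)&(h<.02)&(abs(V-Vc)<.016)&(U>.4285)&(U<.50)
    q=np.c_[(U/.848)[k],V[k]]*1000
    print(Vc,k.sum(),cv2.minAreaRect(q.astype(np.float32)),np.median(h[k]))
    for a in np.arange(.43,.482,.0075):
        m=k&(abs(U-a)<.002)
        if m.sum()>10: print(round(a,4),(np.percentile(V[m],[3,97]).mean()*1000).round(2),(np.median(h[m])*1000).round(2))
cv2.imwrite('pics/w26c.png',cv2.resize(p[240:380,200:440],(800,467),interpolation=cv2.INTER_CUBIC))
```

```text
t 15.3 p [392.7 268.9 151.6] az -1.96 x [-0.001 -0.001 -1.   ] F [-0.3 -0.7 -0.3] g 65.2
0.287 2130 ((536.2017822265625, 286.5931396484375), (62.01406478881836, 22.0087947845459), 1.6974236965179443) 0.014075766048685436
0.43 285.86 14.3
0.4375 285.82 14.18
0.445 286.51 14.15
0.4525 286.46 14.13
0.46 286.95 13.98
0.4675 286.9 13.98
0.475 287.28 13.97
0.2115 378 ((535.8919677734375, 212.0223388671875), (61.216835021972656, 21.776588439941406), 1.3429274559020996) 0.013591153055816855
0.43 211.65 13.72
0.4375 211.67 13.48
0.445 221.93 12.87
0.4675 221.98 12.36
0.475 220.17 13.7
```

View pics/w26c.png

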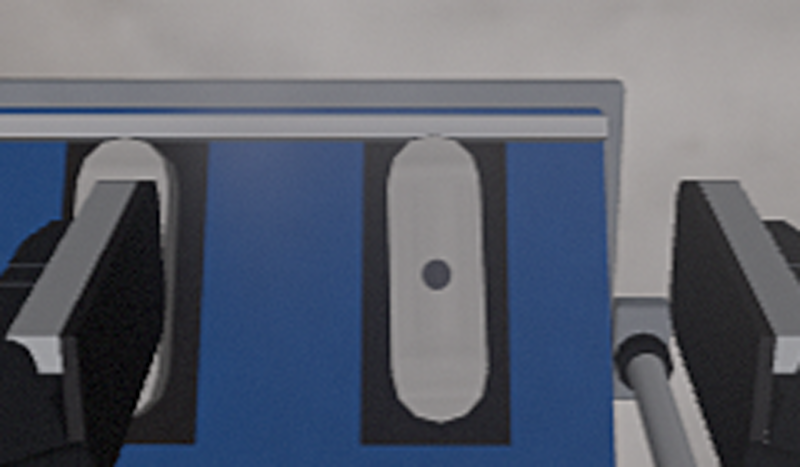

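```bash
python3 -c "
from h import *
st();print(manip.hand_in())"
```

```text
t 15.3 p [392.7 268.9 151.6] az -1.96 x [-0.001 -0.001 -1.   ] F [-0.3 -0.7 -0.3] g 65.2
the job is handed in; nothing more can be done
None
```

The 17 mm key was in the left bay. It now lies flat in the red reject tray, and the full-length 22 mm spare is in the left bay against the lip. I handed the job in at 15.3 s of the 54 s, with the gripper clear of everything.

- **Finding the key:** The close camera view showed about 16.4 mm for the left key against about 21 mm for the other two. Gripping confirmed it: the gripper read 14.6 mm on this key and 18.8–19.6 mm on the 22 mm spare. The readings run low, but the difference between them fits.
- **Placing the spare:** The moves offered no way to tilt the gripper, so I gripped the keys near the end facing the robot to stay in front of the LED bar. The spare was pressed down so it pivoted flat onto the panel, then slid down until it stopped at the lip (force along x rose to about 13 N without further movement).
- **Last checks:** The spare sits about 0.5 mm off the bay centre and is as far down the slope as the middle key, within 0.3 mm. Its top is 14.0–14.3 mm off the panel, so it lies flat.
- **Small disagreements:** The spare is turned about 1.7° in its bay, and its lower end measured about 0.3 mm higher than its upper end. Both are within the camera's accuracy, so I left it.
- **Everything else:** I did not touch the middle and right keys, the short spare, the brass blank or the bottle, and they looked in place in the last pictures. The right key was partly hidden by the gripper in the final close-up, so I checked it only in the scene picture.

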